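# Erect the folding sample tray and load the cassette

## Task

Make up the folding transit tray on its stand: raise both orange end panels fully upright first, then both long white side panels, whose corner lugs lap round the ends. Then take the blue sample cassette by its handle and set it down gently, without dropping it, flat on the tray floor near the middle, lengthwise along the tray, and let go. Leave the jar, the bottle and the green box standing where they are.

Things in the scene. Friction and masses are not known exactly. Their poses are not given: they have to be found in the camera images.
- tray_floor (a point): centre of the top of the grey tray floor, a fixed plate 100 mm (x) by 150 mm (y), 5 mm thick, its top 75 mm above the bench. x axis: from the near panel to the far panel; y axis: from the right panel to the left panel, along the tray; z up. The four panels are hinged along its edges. Erected, the tray is 100 x 150 mm inside and 75 mm deep
- tray: the fixed stand; origin on the bench under the tray's centre, axes as the tray floor's. Pedestal 70 x 110 mm under the floor plate, dark foot plate 130 x 170 x 12 mm, free air under the panels. Each panel is 75 mm high and 4 mm thick (the 4 mm lie on the outer side, which is the under side when level, of its hinge-to-edge plane)
- left (a joint): angle of the orange left end panel, 78 mm wide (+y side of the tray): 0 = lying level outward, positive = raised, pi/2 = upright (hard stop at 1.571). Slightly below 0 it droops. Its hinge has light friction (about 0.06 N m, under 1.5 N at the free edge) and stays where it is left
- left_hinge (a point): middle of the hinge line of the orange left end panel, 78 mm wide, at the edge of the tray floor, 75 mm above the bench; does not move when the panel moves. Its axes are the tray's: it opens out to the tray's +y, hinge line along x
- left_edge (a point): middle of the free edge of the orange left end panel, 78 mm wide, on its inner (upper, when level) face, 75 mm from the hinge line; moves with the panel
- right (a joint): angle of the orange right end panel, 78 mm wide (-y side of the tray): 0 = lying level outward, positive = raised, pi/2 = upright (hard stop at 1.571). Slightly below 0 it droops. Its hinge has light friction (about 0.06 N m, under 1.5 N at the free edge) and stays where it is left
- right_hinge (a point): middle of the hinge line of the orange right end panel, 78 mm wide, at the edge of the tray floor, 75 mm above the bench; does not move when the panel moves. Its axes are the tray's: it opens out to the tray's -y, hinge line along x
- right_edge (a point): middle of the free edge of the orange right end panel, 78 mm wide, on its inner (upper, when level) face, 75 mm from the hinge line; moves with the panel
- near (a joint): angle of the white near side panel, 167 mm wide (-x side of the tray): 0 = lying level outward, positive = raised, pi/2 = upright (hard stop at 1.571). Slightly below 0 it droops. Its hinge has light friction (about 0.06 N m, under 1.5 N at the free edge) and stays where it is left
- near_hinge (a point): middle of the hinge line of the white near side panel, 167 mm wide, at the edge of the tray floor, 75 mm above the bench; does not move when the panel moves. Its axes are the tray's: it opens out to the tray's -x (towards the robot), hinge line along y; it starts part raised (0.4 to 0.8 rad). A 3 mm thick lug, 18 mm high and 45 mm long (15 to 60 mm from the hinge), stands on its inner face at each end, 82 mm from the middle
- near_edge (a point): middle of the free edge of the white near side panel, 167 mm wide, on its inner (upper, when level) face, 75 mm from the hinge line; moves with the panel
- far (a joint): angle of the white far side panel, 167 mm wide (+x side of the tray): 0 = lying level outward, positive = raised, pi/2 = upright (hard stop at 1.571). Slightly below 0 it droops. Its hinge has light friction (about 0.06 N m, under 1.5 N at the free edge) and stays where it is left
- far_hinge (a point): middle of the hinge line of the white far side panel, 167 mm wide, at the edge of the tray floor, 75 mm above the bench; does not move when the panel moves. Its axes are the tray's: it opens out to the tray's +x (away from the robot), hinge line along y; this panel starts part raised (0.7 to 1.0 rad). Lugs like those of the near panel
- far_edge (a point): middle of the free edge of the white far side panel, 167 mm wide, on its inner (upper, when level) face, 75 mm from the hinge line; moves with the panel
- cassette_center (a point): centre, 42.5 mm above the underside, of the blue sample cassette (about 0.28 kg, on the bench left or right): block 60 mm (x) by 105 mm (y) by 34 mm high, amber discs on top. Over it an aluminium handle bar along y, 94 mm long, 14 mm wide and high, its middle 35.5 mm above this point; posts 10 mm thick at 42 mm either side; 37 mm free under the bar. z up
- jar_center (a point): centre of a loose jar, diameter 66 mm, 85 mm high: leave standing; it is on the other side from the cassette
- wash_bottle_center (a point): centre of a loose white bottle with red cap, diameter 60 mm, 160 mm high: leave standing; beyond one of the tray's far corners
- mount_box_center (a point): centre (30 mm up) of a loose green box with grey lid, 62 x 92 x 60 mm: leave standing; beyond the other far corner
Things that resemble listed ones, but are neither listed nor needed, are in the scene too. What is shaped like the part that bears cassette_center but brown is not meant.

How it is judged:
On the way, in this order (a step that is already met when the one before it is completed fails the run):
1. both orange end panels stand upright, the white side panels not yet both up (value of joint each of left, right above 1.48 rad), for 0.1 s.
2. all four panels stand upright while the cassette is still outside the tray (all of step 1 and value of joint each of near, far above 1.48 rad and horizontal distance between cassette_center and tray_floor above 0.1 m), for 0.1 s.
At the end, for the whole second after the job is handed in: All four panels upright (at least 1.48 rad, 85 degrees); the cassette rests flat (within 0.08 rad) and still on the tray floor, its centre within 21 mm across and 24 mm along of the tray's middle, its length along the tray within 0.25 rad; jar, bottle and green box upright (all of step 1 and value of joint each of near, far above 1.48 rad and x of cassette_center in the frame of tray_floor between -0.021 and 0.021 m and y of cassette_center in the frame of tray_floor between -0.024 and 0.024 m and z of cassette_center in the frame of tray_floor between 0.038 and 0.0475 m and angle between cassette_center's own z axis and vertical below 0.08 rad and angle between the y axis of cassette_center and the y axis of tray_floor, either way round below 0.25 rad and linear speed of cassette below 0.02 m/s and angle between each of jar_center, wash_bottle_center, mount_box_center's own z axis and vertical below 0.1 rad); the robot touches nothing.
It fails at once if a white side panel raised past 1.25 rad (72 degrees) before both orange ends stand upright (value of joint any of near, far above 1.25 rad and value of joint any of left, right below 1.4 rad).
It fails at once if a bystander moved by more than 20 mm or tipped ((distance of jar_center from where it was at the start of the episode above 0.02 m or angle between jar_center's own z axis and vertical above 0.25 rad) or (distance of wash_bottle_center from where it was at the start of the episode above 0.02 m or angle between wash_bottle_center's own z axis and vertical above 0.25 rad) or (distance of mount_box_center from where it was at the start of the episode above 0.02 m or angle between mount_box_center's own z axis and vertical above 0.25 rad)).
It fails at once if the cassette dropped or thrown into the tray (faster than 0.5 m/s within 60 mm of the tray floor) (horizontal distance between cassette_center and tray_floor below 0.07 m and z of cassette_center in the frame of tray_floor below 0.1 m and linear speed of cassette above 0.5 m/s).
It fails at once if the cassette tipped over (angle between cassette_center's own z axis and vertical above 0.6 rad).
It also fails if it takes over 72 s, if anything falls off the work surface, if the arm or the gripper's body presses on something with over 40 N, if the wrist force passes 120 N, or if a joint passes its speed limit or range.

## Robot

A 6-joint arm with a two-finger parallel gripper is mounted at the origin on the work surface. World frame = base frame: x ahead of the robot, y to its left, z up, the work surface at z = 0. Lengths are in m, angles in rad, forces in N, time in s.
With the tool pointing down it reaches from about 0.425 to 0.95 m from the base axis. Payload 3.5 kg.
Tool frame: the origin (TCP) lies midway between the tips of the shut fingers; the grasp point (between the pads) lies 19 mm behind it (ctrl.pinch_z is the distance from the TCP to the grasp point, in m); z points along the fingers, y is the line along which they close (so a half turn about z gives the same grasp; the last joint's range is limited). The gripper opens to 85 mm and grips with 20 to 120 N. Pads are 22 mm wide; open, the fingers measure 114 mm over their backs; the gripper's body (76 mm by 85 mm) begins 54 mm behind the grasp point. The pads swing forward as they close: fully open they stand 13 mm farther back than shut.
Start: joints at [1.172, 0.286, 1.577, -0, 1.279, -0.15], TCP at [0.166, 0.654, 0.231] pointing down, gripper open.
Joint ranges: [-2.77, 2.77], [-0.9, 2.22], [0.21, 2.48], [-1.53, 4.67], [0.24, 2.81], [-2.84, 2.84]. Speed limits (rad/s): [2.79, 2.79, 3.14, 3.14, 3.14, 3.14].

## Interface

Orientations are given as a unit quaternion [x, y, z, w].
In Python, from plant import get_state, viewer, sign_off, ctrl gives the robot as it stands. The module is installed in compiled form; this text tells all that it offers.
- The arm moves only by the shell command python3 -m handwheel 'ROWS' [FORCE]. ROWS is JSON, a list that holds one entry, the list of rows, each a list of 5 numbers: the finger opening in m, from 0 to 0.0854, then the shift along the tool's x, y, z in m, then the turn about the tool's z in degrees. In form: [[[claw, x, y, z, spin], ...]]. A call has 1 to 12 rows; each row shifts and turns the commanded pose from where the row before left it, along the tool's axes as they then stand; what a row does not reach is not made up. A row lasts 1/12 s, in which the tool goes at most 41.7 mm and 7.16 degrees, less where a joint would pass 70% of its speed; a pose out of reach is approached as far as the arm can. A call is refused whole if a number of a shift passes 0.0417 or a number of a turn 7.16, either way. A call with a gripper value outside its range is refused whole. The fingers move at their own pace and stop on an object; FORCE is the grip in N (left out, the last holds). Time passes only in rows, so rows that do not move let the fingers close. It gives the time, the measured TCP pose, the force, the opening and the grip force at its end, in the units of the state.
- get_state(): the state, without advancing time (a new reading comes with each control period).
- viewer.read_camera(name): name is "scene" or "top" or "wrist"; returns the picture (420x560x3 uint8, blue, green, red); there is no depth.
- viewer.camera_params(name): a dict with "fov_y" (degrees; the focal length in pixels is half the picture's height over the tangent of half this angle, whatever the lens; pixels are square), "cx", "cy" (the principal point, pixels), "xyz" and "attitude" of the camera in the world; the wrist camera has in their place "hand_eye" (4x4, takes a point from camera to tool coordinates, whose origin is the TCP and whose axes are the flange's). Camera axes: x right, y up, looking along -z (the intrinsics and any distortion apply to the point x, -y, -z); pixel columns grow to the right and rows downward; lengths in m; the calibration is good to about 2 mm. A picture is of the moment at which its call begins: read the wrist's pose just before it. camera_params takes no time and is no camera call.
- sign_off(): hands the job in; it is judged then, once.
Trained networks look in the newest picture that a camera, given by its name, has taken for a name from the list of things; names that differ only in an ending like _2 or _b are one class to them, and where a whole thing is asked for, a point or a joint stands for the part that bears it (a point fixed in the world has none). Each returns a list of dicts, best first, with "confidence" (0 to 1); they miss things now and then, are a little off and sometimes report something else, mostly with a low value. They report only what shows in the picture. A call takes as long as a camera call. They do not tell look-alikes from the thing itself.
- viewer.look_for(camera, name): "extent" ([left, top, width, height] as shares, 0 to 1, of the picture: columns of its width, rows of its height, round what is visible of it).
- viewer.outline_of(camera, name): "mask" (420x560 bool, what is visible of it) and "extent" ([left, top, width, height] as shares, 0 to 1, of the picture: columns of its width, rows of its height, round what is visible of it).
- viewer.pinpoint(camera, name): "xy" ([column, row] as shares, 0 to 1, of the picture: columns of its width, rows of its height: a listed point, or the origin of a listed thing).
The state is a dict: "time": time; "qpos": joint angles; "dq": joint speeds; "joint_efforts": joint torques, N m; "eef_pos": TCP position; "tcp_rot": TCP orientation; "contact_force": force on the tool from outside, world axes, zero at the start; "wrist_torque": the same for the moment, N m; "opening": opening from 0.0 (shut) to 1.0 (fully open); "finger_force": force on a finger pad.
Only numpy, scipy, OpenCV 4.12 (cv2) and the standard library are available. Lean on these libraries where they do the work, as an engineer would, in place of code of your own. Each camera call takes 0.05 s, during which the arm holds its last target. There are 200 camera calls.

## Working session

There is one attempt and no reset: what is moved stays moved. The work goes in short steps, Python scripts to look and compute and a shell command to move; the robot and the scene stay as the last step left them, time stands still between calls to the robot, and variables do not carry over. Pictures are saved under pics/ and viewed, at most 10 in all, crops included, and the job is handed in when it is done.

```bash
mkdir -p pics; cat > h.py <<'E'
import numpy as np, cv2
from scipy.spatial.transform import Rotation as R
from plant import get_state, viewer, ctrl
def cam(n):
    p=viewer.camera_params(n); f=210/np.tan(np.radians(p['fov_y'])/2); return p,f
def ray(n,uv,p=None):
    p,f=cam(n); a=np.array(p['attitude'],float)
    Rm=R.from_quat(a).as_matrix() if a.size==4 else a.reshape(3,3)
    d=np.array([(uv[0]-p['cx'])/f,-(uv[1]-p['cy'])/f,-1]); return np.array(p['xyz']),Rm@d
def onz(n,uv,z):
    o,d=ray(n,uv); return o+d*(z-o[2])/d[2]
def proj(n,X):
    p,f=cam(n); a=np.array(p['attitude'],float)
    Rm=R.from_quat(a).as_matrix() if a.size==4 else a.reshape(3,3)
    c=Rm.T@(np.array(X)-p['xyz']); return np.array([p['cx']+f*c[0]/-c[2],p['cy']+f*c[1]/c[2]])
E
python3 - <<'E'
from h import *
for n in('scene','top'):
    print(viewer.camera_params(n))
    im=viewer.read_camera(n); cv2.imwrite(f'pics/{n}0.png',im)
    for t in ['tray_floor','left_hinge','left_edge','right_hinge','right_edge','near_hinge','near_edge','far_hinge','far_edge','cassette_center','jar_center','wash_bottle_center','mount_box_center']:
        z={'cassette_center':.0425,'jar_center':.0425,'wash_bottle_center':.08,'mount_box_center':.03}.get(t,.075)
        for r in viewer.pinpoint(n,t)[:3]:
            uv=np.array(r['xy'])*[560,420]; print(n,t,round(r['confidence'],2),uv.round(0),onz(n,uv,z).round(3))
print(viewer.camera_params('wrist')); print(get_state(), ctrl.pinch_z)
E
```

```text
{'fov_y': 56.24504183763251, 'cx': 279.91998874612665, 'cy': 215.08097923158766, 'xyz': array([ 1.2555594 , -0.31696486,  0.83955252]), 'attitude': array([0.32300623, 0.19783709, 0.48520509, 0.78810119])}
scene tray_floor 0.9 [262. 219.] [ 0.576 -0.026  0.075]
scene left_hinge 0.7 [290. 211.] [0.582 0.056 0.075]
scene left_edge 0.71 [317. 205.] [0.596 0.133 0.075]
scene right_hinge 0.16 [315. 202.] [0.583 0.136 0.075]
scene right_edge 0.79 [206. 233.] [ 0.558 -0.179  0.075]
scene near_hinge 0.65 [261. 206.] [ 0.528 -0.008  0.075]
scene near_edge 0.58 [249. 184.] [0.428 0.002 0.075]
scene near_edge 0.53 [260. 205.] [ 0.526 -0.009  0.075]
scene far_hinge 0.94 [276. 231.] [ 0.631 -0.013  0.075]
scene far_hinge 0.45 [344. 162.] [0.464 0.309 0.075]
scene far_edge 0.79 [276. 233.] [ 0.639 -0.015  0.075]
scene cassette_center 0.79 [344. 160.] [0.424 0.341 0.042]
scene cassette_center 0.76 [307. 177.] [0.447 0.188 0.042]
scene cassette_center 0.74 [278. 230.] [0.608 0.007 0.042]
scene jar_center 0.62 [288. 208.] [0.541 0.072 0.042]
scene jar_center 0.59 [145. 237.] [ 0.468 -0.325  0.043]
sce
[... 1732 characters left out ...]
': 1.4, 'qpos': array([ 1.17202942e+00,  2.86279461e-01,  1.57675776e+00, -1.71362687e-05,
        1.27857623e+00, -1.49994261e-01]), 'dq': array([ 0.00034591,  0.00038622,  0.00072902, -0.00110181, -0.000873  ,
        0.0007877 ]), 'joint_efforts': array([ 7.77433593e-05, -4.05950260e+01, -2.92933041e+01, -1.28290894e-04,
        6.23934902e-04,  5.70264390e-06]), 'eef_pos': array([0.16615332, 0.65419651, 0.23130725]), 'tcp_rot': array([ 1.24063372e-01,  9.92274297e-01, -1.22304403e-05,  5.08109761e-06]), 'contact_force': array([-0.26957308,  0.56350751,  0.01483656]), 'wrist_torque': array([ 0.01314796, -0.01641463,  0.01616736]), 'finger_force': 0.0, 'opening': 0.9957685414341401} 0.0187
```

View pics/top0.png

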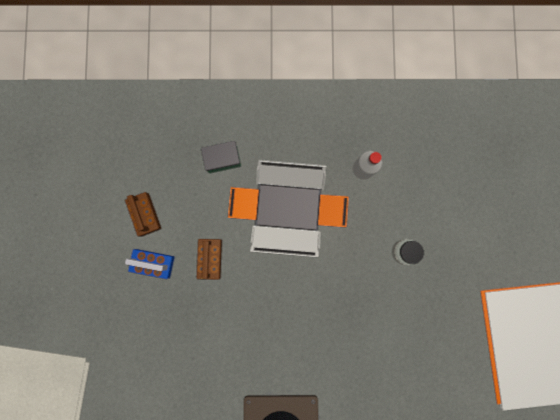

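View pics/scene0.png

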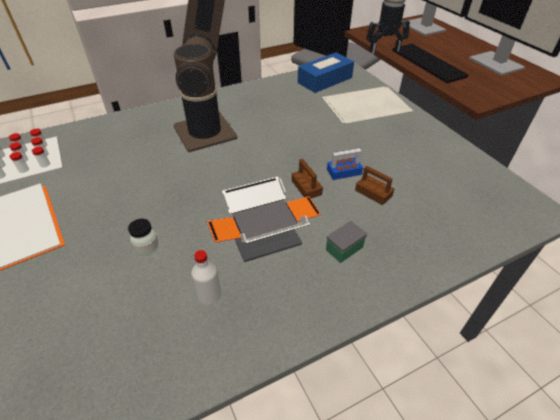

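The blue cassette is at top (151,264) and scene (345,163). Things that could be taken for it are the brown ones at top (142,214) and (208,259), scene (374,185) and (307,180), and the blue bin at scene (325,72). I choose the blue one with the amber discs. The tray is at top (289,207), the jar at (409,252), the bottle at (372,162) and the box at (220,156).

```bash
cat >> h.py <<'E'
def model(q):
    cx,cy,ps,al,ar,an,af=q; c,s=np.cos(ps),np.sin(ps); h=.075
    L=dict(tray_floor=(0,0,0),left_hinge=(0,h,0),right_hinge=(0,-h,0),near_hinge=(-.05,0,0),far_hinge=(.05,0,0),
     left_edge=(0,h+h*np.cos(al),h*np.sin(al)),right_edge=(0,-h-h*np.cos(ar),h*np.sin(ar)),
     near_edge=(-.05-h*np.cos(an),0,h*np.sin(an)),far_edge=(.05+h*np.cos(af),0,h*np.sin(af)))
    for i,(sx,sy) in enumerate([(1,1),(1,-1),(-1,-1),(-1,1)]): 
        L[f'F{i}']=(sx*.05,sy*.075,0); a=af if sx>0 else an
        L[f'E{i}']=(sx*(.05+h*np.cos(a)),sy*.0835,h*np.sin(a)); b=al if sy>0 else ar
        L[f'O{i}']=(sx*.039,sy*(h+h*np.cos(b)),h*np.sin(b))
    return {k:np.array([cx+c*x-s*y,cy+s*x+c*y,.075+z]) for k,(x,y,z) in L.items()}
E
python3 - <<'E'
from h import *
from scipy.optimize import least_squares
D=[('scene',n,u) for n,u in dict(tray_floor=(262,219),left_hinge=(290,211),left_edge=(317,205),right_edge=(206,233),near_hinge=(261,206),near_edge=(249,184),far_hinge=(276,231)).items()]
D+=[('top',n,u) for n,u in dict(tray_floor=(288,207),left_hinge=(259,201),left_edge=(229,203),right_hinge=(319,209),right_edge=(347,208),near_edge=(283,249),far_hinge=(291,185),far_edge=(292,164)).items()]
f=lambda q:np.concatenate([proj(c,model(q)[n])-u for c,n,u in D])
r=least_squares(f,[.58,-.02,-.06,0,0,.6,.85],loss='soft_l1',x_scale=[.01,.01,.05,.2,.2,.2,.2])
print(r.x.round(3)); print(f(r.x).reshape(-1,2).round(1).tolist())
np.save('q.npy',r.x); m=model(r.x)
S=4; out=[]
for n,(x0,y0) in dict(top=(215,145),scene=(190,165)).items():
    im=cv2.imread(f'pics/{n}0.png')[y0:y0+130,x0:x0+150]; im=cv2.resize(im,None,fx=S-1.4,fy=S-1.4,interpolation=cv2.INTER_CUBIC)
    for k in m:
        if k[0] in 'FEO' and len(k)==2:
            u=((proj(n,m[k])+.5-[x0,y0])*2.6).round().astype(int); cv2.circle(im,tuple(map(int,u)),2,{'F':(255,0,255),'E':(0,255,0),'O':(255,255,0)}[k[0]],-1)
    out.append(im)
im=cv2.imread('pics/top0.png')[235:290,110:185]; c=cv2.resize(im,(390,286),interpolation=cv2.INTER_CUBIC)
v=np.hstack(out); w=np.zeros_like(v[:0].repeat(1)) if 0 else None
pad=np.zeros((250,v.shape[1],3),np.uint8); c=cv2.resize(c,(340,250)); pad[:,:340]=c
cv2.imwrite('pics/fit.png',np.vstack([v,pad])); print(v.shape)
hs=cv2.cvtColor(im,cv2.COLOR_BGR2HSV); bar=((hs[...,1]<70)&(hs[...,2]>130)).astype(np.uint8)
ys,xs=np.nonzero(bar); rc=cv2.minAreaRect(np.c_[xs+110,ys+235].astype(np.float32)); print(rc)
b=cv2.boxPoints(rc); W=np.array([onz('top',p,.085)[:2] for p in b]); print(W.round(3).tolist(), W.mean(0))
E
```

```text
[ 0.581 -0.021 -0.079 -0.013  0.108  0.626  0.904]
[[2.6, 0.3], [0.1, 0.9], [-2.4, -0.0], [4.3, -0.1], [-2.8, 1.3], [1.2, -1.9], [-4.7, 1.1], [0.2, -1.3], [-0.3, 2.4], [0.2, -1.8], [-1.3, -1.1], [0.6, 1.9], [2.1, 0.7], [-1.3, 1.1], [-0.4, -0.0]]
(338, 780, 3)
((143.50439453125, 264.4770202636719), (38.03053665161133, 5.9875874519348145), 10.784297943115234)
[[0.437, 0.385], [0.451, 0.383], [0.433, 0.29], [0.419, 0.292]] [0.43499877 0.33757809]
```

View pics/fit.png

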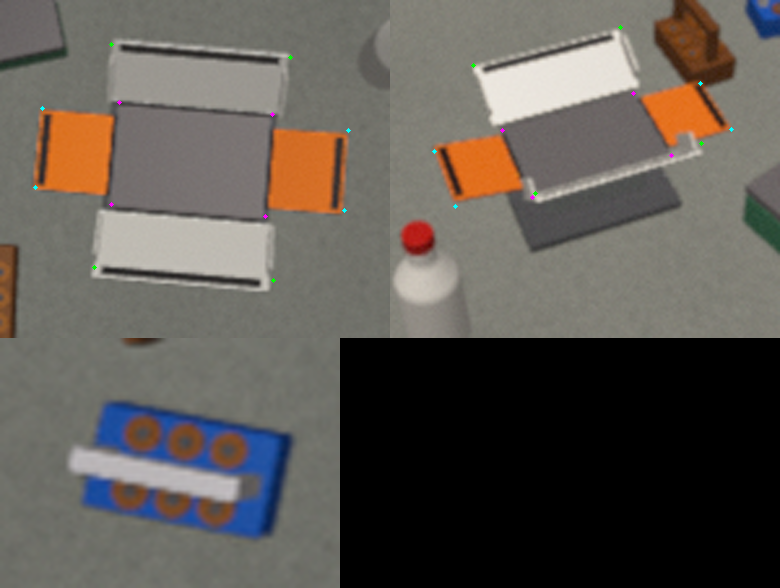

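The crop confirms that the blue block with six amber discs and a light bar is the cassette. Its bar runs from (70,460) to (240,490) in the crop. The tray model fits the picture within about 1 px, so I'll turn the tool to the tray axes and move over the left end panel.

```bash
python3 -m handwheel '[[[0.0854,0,0,0,6.7],[0.0854,0,0,0,6.7],[0.0854,0,0,0,6.7],[0.0854,0,0,0,6.7],[0.0854,0,0,0,6.7],[0.0854,0,0,0,6.7],[0.0854,0,0,0,6.7],[0.0854,0,0,0,6.7],[0.0854,0,0,0,6.7],[0.0854,0,0,0,6.7],[0.0854,0,0,0,6.7],[0.0854,0,0,0,6.8]]]'
python3 -m handwheel '[[[0.0854,-0.028,0.026,0,0],[0.0854,-0.028,0.026,0,0],[0.0854,-0.028,0.026,0,0],[0.0854,-0.028,0.026,0,0],[0.0854,-0.028,0.026,0,0],[0.0854,-0.028,0.026,0,0],[0.0854,-0.028,0.026,0,0],[0.0854,-0.028,0.026,0,0],[0.0854,-0.028,0.026,0,0],[0.0854,-0.028,0.026,0,0],[0.0854,-0.028,0.026,0,0],[0.0854,-0.028,0.026,0,0]]]'
python3 -m handwheel '[[[0.0854,-0.028,0.026,0,0],[0.0854,-0.028,0.026,0,0],[0.0854,-0.028,0.026,0,0],[0.0854,-0.028,0.026,0,0],[0.0854,-0.028,0.026,0,0],[0.0854,-0.025,0.026,0,0],[0.0854,0,0,0,0],[0.0854,0,0,0,0]]]'
cat >> h.py <<'E'
def wproj(X,st):  # world -> wrist pixel
    p,f=cam('wrist'); T=np.array(p['hand_eye']); Rt=R.from_quat(st['tcp_rot']).as_matrix()
    t=Rt.T@(np.array(X)-st['eef_pos']); c=T[:3,:3].T@(t-T[:3,3]); return np.array([p['cx']+f*c[0]/-c[2],p['cy']+f*c[1]/c[2]])
def wonz(uv,z,st):
    p,f=cam('wrist'); T=np.array(p['hand_eye']); Rt=R.from_quat(st['tcp_rot']).as_matrix()
    d=Rt@T[:3,:3]@np.array([(uv[0]-p['cx'])/f,-(uv[1]-p['cy'])/f,-1]); o=st['eef_pos']+Rt@T[:3,3]
    return o+d*(z-o[2])/d[2]
Q=np.array([.5795,-.021,-.083])
def tray(X,Q=Q):
    c,s=np.cos(Q[2]),np.sin(Q[2]); d=np.array(X)[:2]-Q[:2]; return np.array([c*d[0]+s*d[1],-s*d[0]+c*d[1]])
E
python3 - <<'E'
from h import *
st=get_state(); im=viewer.read_camera('wrist'); 
print(st['eef_pos'],R.from_quat(st['tcp_rot']).as_matrix()[:,1],st['contact_force'])
hs=cv2.cvtColor(im,cv2.COLOR_BGR2HSV); m=((hs[...,0]>3)&(hs[...,0]<18)&(hs[...,1]>180)&(hs[...,2]>120)).astype(np.uint8)
n,l,s,c=cv2.connectedComponentsWithStats(m); 
for i in np.argsort(-s[1:,4])[:2]+1:
    ys,xs=np.nonzero(l==i); b=cv2.boxPoints(cv2.minAreaRect(np.c_[xs,ys].astype(np.float32)))
    print(s[i],b.round(0).tolist(),[tray(wonz(p,.075,st)).round(4).tolist() for p in b])
cv2.imwrite('pics/w1.png',im)
E
```

```text
time: 2.4
eef_pos: [0.1662, 0.6542, 0.2313]
tcp_rot: [0.738, 0.675, -0.0, 0.0]
contact_force: [-0.0, -1.2, 0.2]
opening: 1.0
finger_force: 0.0
time: 3.4
eef_pos: [0.4501, 0.2919, 0.2317]
tcp_rot: [0.736, 0.677, 0.0, 0.0]
contact_force: [0.7, -0.4, -0.5]
opening: 1.002
finger_force: 0.0
time: 4.07
eef_pos: [0.5919, 0.1145, 0.2311]
tcp_rot: [0.737, 0.676, -0.0, -0.0]
contact_force: [-0.2, 0.5, -0.4]
opening: 0.998
finger_force: 0.0
[0.59191297 0.11447927 0.23113889] [ 9.96277368e-01 -8.62048018e-02 -3.72092510e-04] [-0.15797812  0.51119305 -0.4236827 ]
[ 237  193   73   58 2582] [[237.0, 250.0], [237.0, 193.0], [309.0, 193.0], [309.0, 250.0]] [[-0.0381, 0.0808], [-0.0359, 0.1414], [0.0354, 0.1412], [0.0369, 0.0805]]
[300 236   3   5   7] [[299.0, 240.0], [301.0, 236.0], [303.0, 237.0], [301.0, 240.0]] [[0.0265, 0.0921], [0.0283, 0.0961], [0.03, 0.0952], [0.0282, 0.0912]]
```

View pics/w1.png

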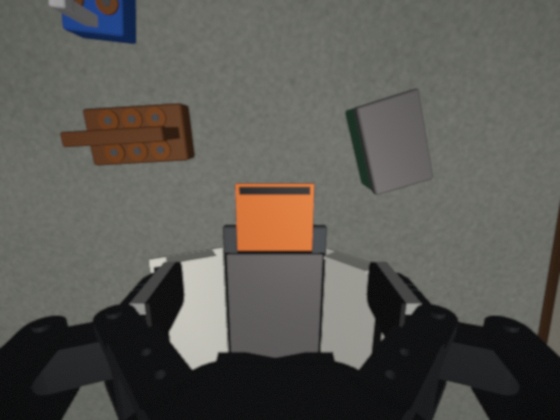

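The wrist picture shows the left orange panel at columns 236–314, rows 184–250. It is centred on column 275, so it lies straight in line with the fingers. Next I go down and clamp it across its width.

```bash
python3 -m handwheel '[[[0.0854,0,-0.0015,0.0375,0],[0.0854,0,0,0.0375,0],[0.0854,0,0,0.0375,0],[0.0854,0,0,0.0375,0],[0.0854,0,0,0.02,0],[0.0854,0,0,0.018,0],[0.0854,0,0,0,0]]]'
python3 -m handwheel '[[[0.07,0,0,0,0],[0.07,0,0,0,0],[0.07,0,0,0,0],[0.07,0,0,0,0],[0.07,0,0,0,0],[0.07,0,0,0,0]]]' 40
```

```text
time: 4.7
eef_pos: [0.5876, 0.1177, 0.0403]
tcp_rot: [0.735, 0.678, -0.001, -0.001]
contact_force: [0.9, 0.3, 0.8]
opening: 1.001
finger_force: 0.2
time: 5.2
eef_pos: [0.5913, 0.1178, 0.0451]
tcp_rot: [0.736, 0.677, 0.003, 0.001]
contact_force: [6.2, 3.0, -2.9]
opening: 0.892
finger_force: 48.3
```

```bash
python3 -m handwheel '[[[0.07,-0.001,0,-0.0111,0],[0.07,-0.0029,0,-0.0108,0],[0.07,-0.0047,0,-0.0101,0],[0.07,-0.0064,0,-0.0091,0],[0.07,-0.0079,0,-0.0079,0],[0.07,-0.0091,0,-0.0064,0],[0.07,-0.0101,0,-0.0047,0],[0.07,-0.0108,0,-0.0029,0],[0.07,-0.0111,0,-0.001,0],[0.07,-0.003,0,0,0],[0.07,0,0,0,0],[0.07,0,0,0,0]]]' 30
python3 - <<'E'
from h import *
st=get_state(); print(tray(st['eef_pos']),st['opening'])
viewer.read_camera('top')
for t in('left_edge','left_hinge','far_edge','near_edge'):
    for r in viewer.pinpoint('top',t)[:2]: uv=np.array(r['xy'])*[560,420]; print(t,r['confidence'],uv.round(),tray(onz('top',uv,.15)))
viewer.read_camera('scene')
im=viewer.read_camera('scene'); cv2.imwrite('pics/s2.png',cv2.resize(im[130:310,160:400],None,fx=3,fy=3))
E
```

```text
time: 6.2
eef_pos: [0.5859, 0.0514, 0.1145]
tcp_rot: [0.736, 0.677, 0.003, 0.0]
contact_force: [-5.4, 3.8, 18.3]
opening: 0.863
finger_force: 29.5
[0.00033986 0.07270298] 0.8634254202539723
left_edge 0.45 [286. 206.] [-0.00550309  0.00659448]
left_hinge 0.87 [260. 201.] [-0.00069085  0.06883734]
far_edge 0.62 [292. 164.] [ 0.09529291 -0.0016568 ]
far_edge 0.52 [293. 187.] [ 0.03910041 -0.00800489]
near_edge 0.73 [283. 255.] [-0.12138264  0.00269816]
```

View pics/s2.png

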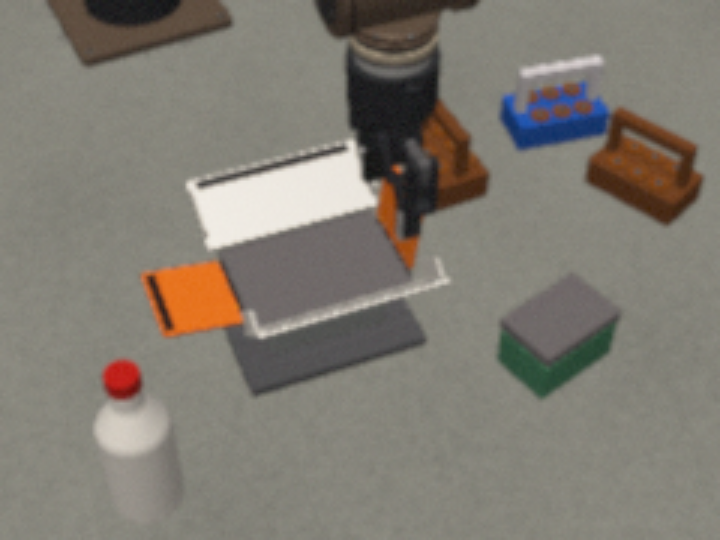

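The left panel now stands upright in the fingers at crop (395,220). I release it and repeat on the right panel.

```bash
python3 -m handwheel '[[[0.0854,0,0,0,0],[0.0854,0,0,0,0],[0.0854,0,0,0,0],[0.0854,0,0,-0.03,0],[0.0854,0,0,-0.03,0],[0.0854,0,0,-0.03,0],[0.0854,0,0,-0.03,0],[0.0854,-0.035,0,0,0],[0.0854,-0.035,0,0,0],[0.0854,-0.035,0,0,0],[0.0854,-0.035,0,0,0],[0.0854,-0.035,0,0,0]]]'
python3 -m handwheel '[[[0.0854,-0.037,0,0,0],[0.0854,0,0,0,0],[0.0854,0,0,0,0]]]'
python3 - <<'E'
from h import *
st=get_state(); print(tray(st['eef_pos']))
im=viewer.read_camera('wrist'); cv2.imwrite('pics/w2.png',im)
hs=cv2.cvtColor(im,cv2.COLOR_BGR2HSV); m=((hs[...,0]>3)&(hs[...,0]<18)&(hs[...,1]>180)&(hs[...,2]>120)).astype(np.uint8)
n,l,s,c=cv2.connectedComponentsWithStats(m)
for i in np.argsort(-s[1:,4])[:2]+1:
    ys,xs=np.nonzero(l==i); b=cv2.boxPoints(cv2.minAreaRect(np.c_[xs,ys].astype(np.float32)))
    print(s[i],b.round(0).tolist(),[tray(wonz(p,.075,st)).round(4).tolist() for p in b])
E
```

```text
time: 7.55
eef_pos: [0.5685, -0.1259, 0.2268]
tcp_rot: [0.736, 0.677, -0.0, -0.001]
contact_force: [0.6, -0.6, -0.4]
opening: 1.004
finger_force: 0.0
time: 7.8
eef_pos: [0.5655, -0.1633, 0.2266]
tcp_rot: [0.737, 0.676, -0.0, -0.001]
contact_force: [0.2, 0.4, 0.6]
opening: 1.0
finger_force: 0.0
[-0.00212353 -0.14293241]
[ 236  132   82   74 5005] [[236.0, 132.0], [317.0, 132.0], [317.0, 205.0], [236.0, 205.0]] [[-0.0376, -0.079], [0.0372, -0.0793], [0.0395, -0.1488], [-0.0402, -0.1485]]
```

View pics/w2.png

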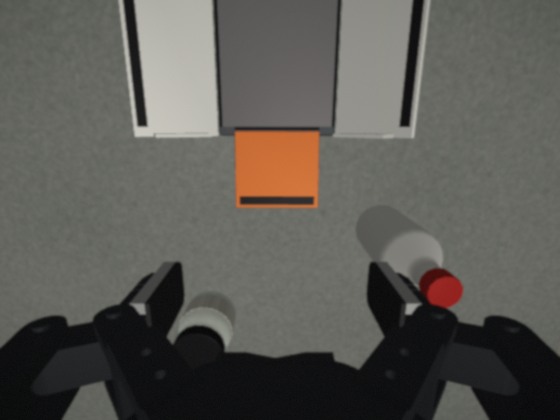

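The right panel is at columns 236–318, rows 130–208, and everything is clear. I go down and clamp it.

```bash
python3 -m handwheel '[[[0.0854,0.004,0.002,0.0375,0],[0.0854,0,0,0.0375,0],[0.0854,0,0,0.0375,0],[0.0854,0,0,0.0375,0],[0.0854,0,0,0.02,0],[0.0854,0,0,0.014,0],[0.0854,0,0,0,0],[0.07,0,0,0,0],[0.07,0,0,0,0],[0.07,0,0,0,0],[0.07,0,0,0,0],[0.07,0,0,0,0]]]' 40
python3 -c "
from h import *
print(tray(get_state()['eef_pos']))"
```

```text
time: 8.85
eef_pos: [0.5673, -0.1565, 0.0439]
tcp_rot: [0.736, 0.677, -0.001, -0.002]
contact_force: [-5.2, 2.7, -2.7]
opening: 0.895
finger_force: 48.5
[-0.00095034 -0.13601717]
```

```bash
python3 -m handwheel '[[[0.07,0.001,0,-0.0108,0],[0.07,0.0028,0,-0.0105,0],[0.07,0.0046,0,-0.0098,0],[0.07,0.0062,0,-0.0088,0],[0.07,0.0077,0,-0.0077,0],[0.07,0.0088,0,-0.0062,0],[0.07,0.0098,0,-0.0046,0],[0.07,0.0105,0,-0.0028,0],[0.07,0.0108,0,-0.001,0],[0.07,0.003,0,0,0],[0.07,0,0,0,0],[0.07,0,0,0,0]]]' 30
python3 -m handwheel '[[[0.0854,0,0,0,0],[0.0854,0,0,0,0],[0.0854,0,0,0,0],[0.0854,0,0,-0.03,0],[0.0854,0,0,-0.03,0],[0.0854,0,0,-0.03,0],[0.0854,0,0,-0.03,0],[0.03,0,0,0,0]]]'
python3 - <<'E'
from h import *
print(tray(get_state()['eef_pos']))
im=viewer.read_camera('scene'); a=cv2.resize(im[170:260,200:360],None,fx=2.4,fy=2.4,interpolation=cv2.INTER_CUBIC)
im=viewer.read_camera('wrist'); b=cv2.resize(im,(384,288)); cv2.imwrite('pics/s3.png',np.vstack([a,b]))
E
```

```text
time: 9.85
eef_pos: [0.5726, -0.0966, 0.1075]
tcp_rot: [0.735, 0.678, -0.005, 0.002]
contact_force: [-10.3, -11.3, -3.4]
opening: 0.898
finger_force: 49.2
time: 10.52
eef_pos: [0.5795, -0.0939, 0.2367]
tcp_rot: [0.736, 0.677, 0.005, 0.008]
contact_force: [0.3, -0.5, 0.1]
opening: 0.884
finger_force: 0.0
[ 0.00602153 -0.07261917]
```

View pics/s3.png

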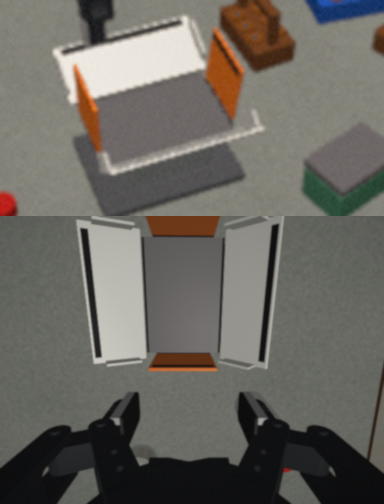

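Both ends look upright, at crop (88,110) and (225,75). I'll nudge each from outside with shut fingers to seat it against its stop.

```bash
python3 -m handwheel '[[[0,-0.025,-0.003,0,0],[0,-0.02,-0.003,0,0],[0,0,0,0,0],[0,0,0,0,0],[0,0,0,0.035,0],[0,0,0,0.035,0],[0,0,0,0.03,0],[0,0.01,0,0,0],[0,0.008,0,0,0],[0,0.006,0,0,0],[0,0.005,0,0,0],[0,0,0,0,0]]]'
python3 -c "
from h import *
print(tray(get_state()['eef_pos']))"
```

```text
time: 11.62
eef_pos: [0.5683, -0.1097, 0.128]
tcp_rot: [0.735, 0.678, -0.001, 0.004]
contact_force: [-0.8, -5.8, -3.1]
opening: 0.004
finger_force: 2.9
[-0.00378534 -0.08927251]
```

```bash
python3 -m handwheel '[[[0,-0.015,0,0,0],[0,0,0,-0.03,0],[0,0,0,-0.03,0],[0,0.036,0,0,0],[0,0.037,0,0,0],[0,0.037,0,0,0],[0,0.037,0,0,0],[0,0.037,0,0,0],[0,0.037,0,0,0],[0,0,0,0,0],[0,0,0,0.03,0],[0,0,0,0.03,0]]]'
python3 -m handwheel '[[[0,-0.01,0,0,0],[0,-0.008,0,0,0],[0,-0.006,0,0,0],[0,-0.005,0,0,0],[0,0,0,0,0]]]'
python3 -c "
from h import *
print(tray(get_state()['eef_pos']))"
```

```text
time: 12.62
eef_pos: [0.5875, 0.0983, 0.1305]
tcp_rot: [0.735, 0.678, 0.004, 0.004]
contact_force: [0.3, 0.4, 0.6]
opening: 0.0
finger_force: 0.0
time: 13.03
eef_pos: [0.5831, 0.0694, 0.1284]
tcp_rot: [0.737, 0.676, 0.004, -0.001]
contact_force: [0.5, 8.3, -0.6]
opening: 0.003
finger_force: 4.4
[-0.00385922  0.0903835 ]
```

Both ends are seated on their stops (6 and 8 N). Next is the near white panel.

```bash
python3 -m handwheel '[[[0,0.02,0,0,0],[0,0,0,-0.035,0],[0,0,0,-0.035,0],[0,-0.022,-0.03,0,0],[0,-0.022,-0.03,0,0],[0,-0.022,-0.03,0,0],[0,-0.022,-0.03,0,0],[0,-0.022,-0.03,0,0],[0,0,0,0,0],[0,0,0,0.037,0],[0,0,0,0.037,0],[0,0,0,0.037,0]]]'
python3 -m handwheel '[[[0,0,0.005,0,0],[0,0,0.005,0,0],[0,0,0.005,-0.004,0],[0,0,0.005,-0.005,0]]]'
python3 -c "
from h import *
print(tray(get_state()['eef_pos']))"
```

```text
time: 14.03
eef_pos: [0.4274, -0.0109, 0.087]
tcp_rot: [0.736, 0.677, 0.002, 0.004]
contact_force: [-0.2, -0.7, 0.4]
opening: 0.0
finger_force: 0.0
time: 14.37
eef_pos: [0.4476, -0.0118, 0.097]
tcp_rot: [0.736, 0.677, 0.002, 0.002]
contact_force: [0.7, -0.1, 0.2]
opening: -0.002
finger_force: 0.0
[-0.13220648 -0.00172871]
```

Not touching yet. I carry on along the arc.

```bash
python3 -m handwheel '[[[0,0,0.005,-0.005,0],[0,0,0.005,-0.005,0],[0,0,0.005,-0.005,0],[0,0,0.006,-0.004,0],[0,0,0.006,-0.004,0],[0,0,0.006,-0.003,0],[0,0,0.006,-0.003,0],[0,0,0.006,-0.002,0],[0,0,0.006,-0.001,0]]]'
python3 -c "
from h import *
print(tray(get_state()['eef_pos']))"
```

```text
time: 15.12
eef_pos: [0.5, -0.0164, 0.1398]
tcp_rot: [0.735, 0.678, 0.001, 0.004]
contact_force: [-13.0, 3.6, 46.9]
opening: 0.002
finger_force: 24.0
[-0.07961806 -0.0020193 ]
```

```bash
python3 - <<'E'
from h import *
a=viewer.read_camera('scene')[170:270,200:340]; b=viewer.read_camera('wrist'); t=viewer.read_camera('top')[160:280,230:350]
v=np.hstack([cv2.resize(a,(420,300),interpolation=cv2.INTER_CUBIC),cv2.resize(t,(300,300),interpolation=cv2.INTER_CUBIC)])
cv2.imwrite('pics/s4.png',np.vstack([v,np.hstack([cv2.resize(b,(373,280)),np.zeros((280,347,3),np.uint8)])]))
E
```

```text
(no output)
```

View pics/s4.png

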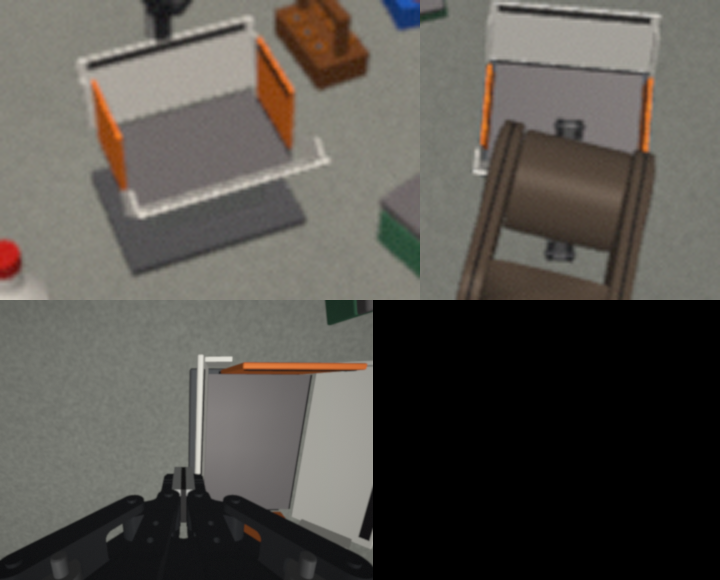

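The near panel is nearly up, with its edge at wrist column 201 and the fingers outside it at 183, binding on the edge. I back off and push again level.

```bash
python3 -m handwheel '[[[0,0,-0.015,0,0],[0,0,-0.01,0,0],[0,0,0,0,0],[0,0,0,0,0]]]'
python3 -m handwheel '[[[0,0,0.008,0,0],[0,0,0.008,0,0],[0,0,0.007,0,0],[0,0,0.006,0,0],[0,0,0.004,0,0],[0,0,0,0,0]]]'
python3 -c "
from h import *
print(tray(get_state()['eef_pos']))"
```

```text
time: 15.6
eef_pos: [0.4708, -0.0131, 0.1264]
tcp_rot: [0.736, 0.677, 0.001, 0.001]
contact_force: [-0.4, 0.1, -0.1]
opening: -0.007
finger_force: 0.0
time: 16.1
eef_pos: [0.5044, -0.016, 0.1253]
tcp_rot: [0.736, 0.677, 0.0, 0.0]
contact_force: [-0.2, -0.3, 0.1]
opening: 0.003
finger_force: 0.0
[-0.07522985 -0.00128157]
```

```bash
python3 -m handwheel '[[[0,0,0.003,0,0],[0,0,0.003,0,0],[0,0,0.002,0,0],[0,0,0,0,0]]]'
python3 -c "
from h import *
print(tray(get_state()['eef_pos']))"
```

```text
time: 16.43
eef_pos: [0.5114, -0.0165, 0.1255]
tcp_rot: [0.736, 0.677, 0.0, -0.0]
contact_force: [0.1, 0.4, -0.5]
opening: -0.001
finger_force: 0.1
[-0.06819686 -0.00116551]
```

```bash
python3 -m handwheel '[[[0,0,0.003,0,0],[0,0,0.002,0,0],[0,0,0.002,0,0],[0,0,0,0,0]]]'
python3 -c "
from h import *
print(tray(get_state()['eef_pos']))"
```

```text
time: 16.77
eef_pos: [0.5118, -0.0165, 0.1254]
tcp_rot: [0.735, 0.678, -0.007, -0.007]
contact_force: [-22.7, 0.4, 16.4]
opening: -0.001
finger_force: 11.6
[-0.06780401 -0.0011602 ]
```

The near panel is on its stop. Now the far panel.

```bash
python3 -m handwheel '[[[0,0,-0.02,0,0],[0,0,0,-0.03,0],[0,0,0,-0.03,0],[0,0,0,-0.03,0],[0,0,0.038,0,0],[0,0,0.038,0,0],[0,0,0.038,0,0],[0,0,0.038,0,0],[0,0,0.038,0,0],[0,0,0.04,0,0],[0,0,0,0,0],[0,0,0,0,0]]]'
python3 -m handwheel '[[[0,0,0,0.036,0],[0,0,0,0.036,0],[0,0,0,0.036,0],[0,0,0,0,0]]]'
python3 -c "
from h import *
print(tray(get_state()['eef_pos']))"
```

```text
time: 17.77
eef_pos: [0.7285, -0.0347, 0.2124]
tcp_rot: [0.736, 0.677, -0.001, -0.001]
contact_force: [-0.7, 0.4, -0.4]
opening: -0.001
finger_force: 0.0
time: 18.1
eef_pos: [0.721, -0.0333, 0.0985]
tcp_rot: [0.736, 0.677, -0.005, -0.006]
contact_force: [-1.6, 0.3, -2.0]
opening: 0.001
finger_force: 0.0
[ 0.1420627  -0.00053624]
```

```bash
python3 -m handwheel '[[[0,0,-0.008,-0.003,0],[0,0,-0.008,-0.003,0],[0,0,-0.007,-0.004,0],[0,0,-0.007,-0.004,0],[0,0,-0.007,-0.004,0],[0,0,-0.006,-0.003,0],[0,0,0,0,0]]]'
python3 -c "
from h import *
print(tray(get_state()['eef_pos']))"
python3 -m handwheel '[[[0,0,-0.006,-0.003,0],[0,0,-0.006,-0.003,0],[0,0,-0.006,-0.002,0],[0,0,0,0,0]]]'
python3 -c "
from h import *
print(tray(get_state()['eef_pos']))"
```

```text
time: 18.68
eef_pos: [0.6844, -0.0308, 0.1309]
tcp_rot: [0.736, 0.677, 0.001, 0.001]
contact_force: [0.4, -0.5, -0.1]
opening: 0.001
finger_force: 0.0
[ 0.10535223 -0.00111378]
time: 19.02
eef_pos: [0.6659, -0.0293, 0.1368]
tcp_rot: [0.736, 0.677, -0.0, -0.0]
contact_force: [0.3, -0.5, 0.2]
opening: -0.001
finger_force: 0.0
[ 0.08676736 -0.0010744 ]
```

```bash
python3 - <<'E'
from h import *
viewer.read_camera('scene'); 
o=viewer.outline_of('scene','far')[:2]
for r in o: print(r['confidence'],(np.array(r['extent'])*[560,420,560,420]).round())
a=viewer.read_camera('scene')[170:270,200:340]; b=viewer.read_camera('wrist')
cv2.imwrite('pics/s5.png',np.hstack([cv2.resize(a,(400,286),interpolation=cv2.INTER_CUBIC),cv2.resize(b,(382,286))]))
E
```

```text
0.69 [240. 216.  66.  30.]
0.61 [228. 197.  17.  32.]
```

View pics/s5.png

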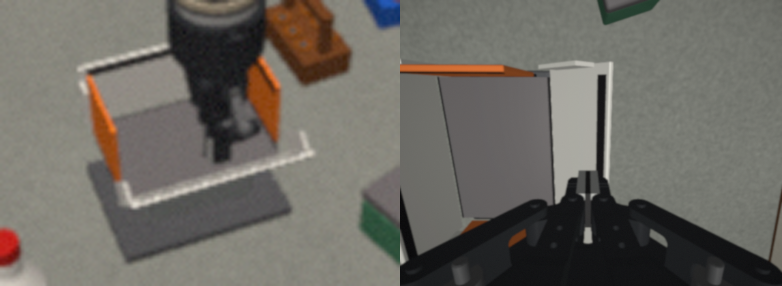

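The fingers passed over the far edge and the panel has not moved. I'll measure its edge, go back out and come in lower.

```bash
python3 - <<'E'
from h import *
st=get_state()
for a in np.arange(.6,1.2,.1):
    z=.075+.075*np.sin(a)
    u=[(212*1.466,130*1.466)]; s=(277,232.4)
    print(a.round(1),(.05+.075*np.cos(a)).round(4),z.round(3),tray(wonz(u[0],z,st)).round(4),tray(onz('scene',s,z)).round(4),tray(onz('top',(292,164.5),z)).round(4))
E
```

```text
0.6 0.1119 0.117 [0.1073 0.0345] [ 0.0934 -0.0005] [ 0.0995 -0.001 ]
0.7 0.1074 0.123 [0.1066 0.0358] [ 0.0984 -0.0025] [ 0.0984 -0.001 ]
0.8 0.1023 0.129 [0.106  0.0369] [ 0.103  -0.0043] [ 0.0974 -0.0009]
0.9 0.0966 0.134 [0.1054 0.0379] [ 0.1072 -0.0059] [ 0.0965 -0.0008]
1.0 0.0905 0.138 [0.1049 0.0388] [ 0.1108 -0.0074] [ 0.0957 -0.0008]
1.1 0.084 0.142 [0.1044 0.0396] [ 0.114  -0.0086] [ 0.095  -0.0007]
```

```bash
python3 -m handwheel '[[[0,0,0,-0.025,0],[0,0,0.035,0,0],[0,0,0.035,0,0],[0,0,0,0,0],[0,0,0,0.035,0],[0,0,0,0.035,0],[0,0,0,0.01,0],[0,0,0,0,0]]]'
python3 -c "
from h import *
print(tray(get_state()['eef_pos']))"
```

```text
time: 19.88
eef_pos: [0.7329, -0.0346, 0.0756]
tcp_rot: [0.736, 0.677, -0.003, -0.004]
contact_force: [-0.3, -0.4, -0.7]
opening: -0.005
finger_force: 0.0
[ 0.15401124 -0.00083719]
```

```bash
python3 -m handwheel '[[[0,0,-0.01,-0.005,0],[0,0,-0.01,-0.005,0],[0,0,-0.008,0,0],[0,0,-0.006,-0.004,0],[0,0,-0.006,-0.005,0],[0,0,-0.006,-0.005,0],[0,0,-0.006,-0.004,0],[0,0,-0.006,-0.003,0],[0,0,-0.006,-0.003,0],[0,0,0,0,0]]]'
python3 -c "
from h import *
print(tray(get_state()['eef_pos']))
viewer.read_camera('scene')
for r in viewer.pinpoint('scene','far_edge'): print(r['confidence'],np.array(r['xy'])*[560,420])"
```

```text
time: 20.72
eef_pos: [0.6722, -0.0299, 0.1168]
tcp_rot: [0.736, 0.677, 0.0, 0.0]
contact_force: [-0.1, 0.1, 0.1]
opening: 0.002
finger_force: 0.2
[ 0.09311889 -0.00121535]
0.66 [273.784 220.92 ]
```

```bash
python3 -m handwheel '[[[0,0,-0.006,-0.002,0],[0,0,-0.006,-0.002,0],[0,0,-0.006,-0.001,0],[0,0,-0.004,0,0],[0,0,-0.003,0,0],[0,0,-0.003,0,0],[0,0,0,0,0]]]'
python3 -c "
from h import *
print(tray(get_state()['eef_pos']))"
```

```text
time: 21.4
eef_pos: [0.6466, -0.0277, 0.1207]
tcp_rot: [0.736, 0.677, 0.003, 0.003]
contact_force: [7.3, -0.6, -3.5]
opening: 0.0
finger_force: 3.8
[ 0.06743668 -0.00114547]
```

All four panels are up. Now over to the cassette.

```bash
python3 -m handwheel '[[[0,0,0.02,0,0],[0.05,0,0,-0.035,0],[0.05,0,0,-0.035,0],[0.05,0,0,-0.035,0],[0.05,0,0,0,0]]]'
python3 -m handwheel '[[[0.05,0.0289,-0.0218,0,0],[0.05,0.0289,-0.0218,0,0],[0.05,0.0289,-0.0218,0,0],[0.05,0.0289,-0.0218,0,0],[0.05,0.0289,-0.0218,0,0],[0.05,0.0289,-0.0218,0,0],[0.05,0.0289,-0.0218,0,0],[0.05,0.0289,-0.0218,0,0],[0.05,0.0289,-0.0218,0,0],[0.05,0.0289,-0.0218,0,0],[0.05,0.0289,-0.0218,0,0],[0.05,0.0289,-0.0218,0,0]]]'
python3 -m handwheel '[[[0.05,0,0,0,6],[0.05,0,0,0,0],[0.05,0,0,0,0]]]'
python3 - <<'E'
from h import *
st=get_state(); im=viewer.read_camera('wrist'); t=viewer.read_camera('top')
print(st['eef_pos'],np.degrees(np.arctan2(*R.from_quat(st['tcp_rot']).as_matrix()[[1,0],1])))
for r in viewer.pinpoint('wrist','cassette_center')[:3]: uv=np.array(r['xy'])*[560,420]; print(r['confidence'],uv,wonz(uv,.0425,st))
hs=cv2.cvtColor(im,cv2.COLOR_BGR2HSV); m=((hs[...,0]>100)&(hs[...,0]<130)&(hs[...,1]>150)).astype(np.uint8)
ys,xs=np.nonzero(m); print(len(xs),xs.min(),xs.max(),ys.min(),ys.max()); rc=cv2.minAreaRect(np.c_[xs,ys].astype(np.float32)); print(rc)
cv2.imwrite('pics/w3.png',np.hstack([cv2.resize(im,(440,330)),cv2.resize(t[150:270,230:350],(330,330),interpolation=cv2.INTER_CUBIC)]))
E
```

```text
time: 21.82
eef_pos: [0.6683, -0.0299, 0.2348]
tcp_rot: [0.736, 0.677, 0.004, 0.005]
contact_force: [1.2, 0.1, 2.7]
opening: 0.566
finger_force: 0.0
time: 22.82
eef_pos: [0.431, 0.339, 0.2251]
tcp_rot: [0.736, 0.677, -0.001, -0.0]
contact_force: [0.6, -0.1, -0.6]
opening: 0.586
finger_force: 0.0
time: 23.07
eef_pos: [0.4322, 0.3379, 0.2251]
tcp_rot: [0.769, 0.639, -0.001, 0.0]
contact_force: [0.2, 0.2, 0.4]
opening: 0.587
finger_force: 0.0
[0.43219773 0.33793849 0.22508135] -10.570355959798885
0.96 [399.504 147.588] [0.56801742 0.36079847 0.0425    ]
0.83 [276.304 186.816] [0.43519198 0.34374352 0.0425    ]
0.71 [312.424 308.91 ] [0.45064494 0.1893596  0.0425    ]
1258 252 305 141 232
((278.5, 186.5), (91.0, 53.0), 90.0)
```

View pics/w3.png

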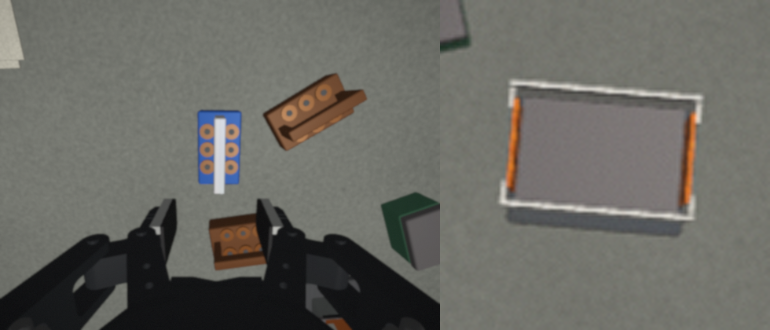

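The blue cassette and its bar lie at wrist crop column 219, rows 118–193, lined up with the tool. The top crop shows all four walls up with their lugs lapped.

```bash
python3 - <<'E'
from h import *
st=get_state(); im=viewer.read_camera('wrist'); 
hs=cv2.cvtColor(im,cv2.COLOR_BGR2HSV)[140:255,250:308]; m=((hs[...,1]<60)&(hs[...,2]>165)).astype(np.uint8)
n,l,s,c=cv2.connectedComponentsWithStats(m); i=1+np.argmax(s[1:,4]); print(s[i])
ys,xs=np.nonzero(l==i); b=cv2.boxPoints(cv2.minAreaRect(np.c_[xs+250,ys+140].astype(np.float32)))
W=np.array([wonz(p,.085,st) for p in b]); print(b.tolist(),W.round(4)[:,:2].tolist(),W.mean(0))
Rt=R.from_quat(st['tcp_rot']).as_matrix(); print('tool shift',Rt.T@(W.mean(0)-st['eef_pos']))
E
```

```text
[  21   10   16   96 1348]
[[271.0, 150.0], [286.0, 150.0], [286.0, 245.0], [271.0, 245.0]] [[0.4392, 0.385], [0.4525, 0.3825], [0.4362, 0.2922], [0.4218, 0.295]] [0.43744716 0.33868732 0.085     ]
tool shift [0.00239405 0.00385338 0.1403093 ]
```

```bash
python3 -m handwheel '[[[0.05,0.002,0.0035,0.0375,0],[0.05,0,0,0.0375,0],[0.05,0,0,0.0375,0],[0.05,0,0,0.0325,0],[0.05,0,0,0.02,0],[0.05,0,0,0,0],[0.005,0,0,0,0],[0.005,0,0,0,0],[0.005,0,0,0,0],[0.005,0,0,0,0],[0.005,0,0,0,0],[0.005,0,0,0,0]]]' 60
python3 -m handwheel '[[[0.005,0,0,-0.015,0],[0.005,0,0,-0.025,0],[0.005,0,0,-0.03,0],[0.005,0,0,-0.03,0],[0.005,0,0,-0.03,0],[0.005,0,0,-0.015,0],[0.005,0,0,0,-6],[0.005,0,0,0,0],[0.005,0,0,0,0]]]'
python3 - <<'E'
from h import *
st=get_state(); p=st['eef_pos']; print(tray(p),st['opening'],np.degrees(np.arctan2(*R.from_quat(st['tcp_rot']).as_matrix()[[1,0],1])))
im=viewer.read_camera('wrist')
hs=cv2.cvtColor(im,cv2.COLOR_BGR2HSV); m=((hs[...,0]>100)&(hs[...,0]<130)&(hs[...,1]>150))
ys,xs=np.nonzero(m); print(len(xs),xs.min(),xs.max(),ys.min(),ys.max()); 
rows=[y for y in range(ys.min(),ys.max(),8)]; print([(y,xs[ys==y].min(),xs[ys==y].max()) for y in rows if (ys==y).any()])
zt=p[2]+.0195-.044  # block top
for u in [(xs.min(),ys.min()),(xs.max(),ys.min())]: print(R.from_quat(st['tcp_rot']).as_matrix().T@(wonz(u,zt,st)-p))
E
```

```text
time: 24.27
eef_pos: [0.4379, 0.3401, 0.0628]
tcp_rot: [0.77, 0.638, 0.002, 0.0]
contact_force: [-1.9, -0.5, 6.7]
opening: 0.15
finger_force: 63.0
time: 25.02
eef_pos: [0.4358, 0.339, 0.2045]
tcp_rot: [0.737, 0.676, -0.001, -0.0]
contact_force: [0.3, -1.2, -3.4]
opening: 0.146
finger_force: 61.6
[-0.17306243  0.34680453] 0.1459946472643959 -4.8803943975928545
3752 222 325 158 279
[(158, np.int64(231), np.int64(315)), (166, np.int64(222), np.int64(325)), (174, np.int64(222), np.int64(325)), (182, np.int64(223), np.int64(324)), (190, np.int64(223), np.int64(324)), (198, np.int64(223), np.int64(324)), (206, np.int64(224), np.int64(323)), (214, np.int64(224), np.int64(323)), (222, np.int64(225), np.int64(323)), (230, np.int64(225), np.int64(322)), (238, np.int64(225), np.int64(322)), (246, np.int64(226), np.int64(321)), (254, np.int64(226), np.int64(321)), (262, np.int64(226), np.int64(321)), (270, np.int64(227), np.int64(320)), (278, np.int64(227), np.int64(228))]
[ 0.05246225 -0.02793308  0.02449028]
[0.05244219 0.02735943 0.02440346]
```

It is held, and centred to within 1 mm. I lift it and carry it over the tray.

```bash
python3 -m handwheel '[[[0.005,0,0,-0.02,0],[0.005,0,0,-0.025,0],[0.005,0,0,-0.015,0],[0.005,0,0,0,0]]]' 80
python3 -m handwheel '[[[0.005,-0.0135,0.0067,0,0],[0.005,-0.0298,0.0149,0,0],[0.005,-0.0298,0.0149,0,0],[0.005,-0.0298,0.0149,0,0],[0.005,-0.0298,0.0149,0,0],[0.005,-0.0298,0.0149,0,0],[0.005,-0.0298,0.0149,0,0],[0.005,-0.0298,0.0149,0,0],[0.005,-0.0298,0.0149,0,0],[0.005,-0.0298,0.0149,0,0],[0.005,-0.0298,0.0149,0,0],[0.005,-0.0298,0.0149,0,0]]]'
python3 -m handwheel '[[[0.005,-0.006,0.003,0,0],[0.005,0,0,0,0],[0.005,0,0,0,0],[0.005,0,0,0,0]]]'
python3 - <<'E'
from h import *
st=get_state(); p=st['eef_pos']; print(tray(p))
im=viewer.read_camera('wrist')
hs=cv2.cvtColor(im,cv2.COLOR_BGR2HSV); m=((hs[...,0]>100)&(hs[...,0]<130)&(hs[...,1]>150))
ys,xs=np.nonzero(m); print(xs.min(),xs.max(),ys.min(),ys.max())
o=((hs[...,0]>3)&(hs[...,0]<18)&(hs[...,1]>180)&(hs[...,2]>110)); ys,xs=np.nonzero(o)
k=ys<150; print(xs[k].min(),xs[k].max(),ys[k].min(),ys[k].max())
for u in [(xs[k].min(),ys[k].min()),(xs[k].max(),ys[k].min())]: print('left top corner tray',tray(wonz(u,.15,st)))
E
```

```text
time: 25.4
eef_pos: [0.438, 0.34, 0.2686]
tcp_rot: [0.736, 0.677, 0.003, 0.001]
contact_force: [0.9, 0.8, -2.9]
opening: 0.145
finger_force: 83.5
time: 26.4
eef_pos: [0.5776, -0.0164, 0.2626]
tcp_rot: [0.736, 0.677, -0.001, -0.002]
contact_force: [0.8, -0.2, -4.1]
opening: 0.135
finger_force: 83.5
time: 26.73
eef_pos: [0.5799, -0.0199, 0.2641]
tcp_rot: [0.736, 0.677, -0.001, -0.001]
contact_force: [-0.1, 0.4, -4.0]
opening: 0.147
finger_force: 83.4
[0.00030807 0.00110049]
222 325 158 281
135 322 8 118
left top corner tray [-0.10168504  0.15320068]
left top corner tray [0.03487499 0.15313525]
```

```bash
python3 -m handwheel '[[[0.005,0,-0.0003,0.02,0],[0.005,0,-0.001,0.025,0],[0.005,0,0,0.025,0],[0.005,0,0,0.02,0],[0.005,0,0,0.015,0],[0.005,0,0,0.008,0],[0.005,0,0,0.004,0],[0.005,0,0,0,0]]]'
python3 -m handwheel '[[[0.005,0,0,0.003,0],[0.005,0,0,0.003,0],[0.005,0,0,0.002,0],[0.005,0,0,0,0]]]'
```

```text
time: 27.45
eef_pos: [0.5791, -0.0202, 0.148]
tcp_rot: [0.735, 0.678, -0.0, -0.0]
contact_force: [-0.6, -0.7, -3.2]
opening: 0.144
finger_force: 83.4
time: 27.78
eef_pos: [0.5796, -0.0211, 0.1407]
tcp_rot: [0.736, 0.677, 0.0, 0.0]
contact_force: [-0.4, 0.7, -3.5]
opening: 0.142
finger_force: 83.5
```

```bash
python3 -m handwheel '[[[0.005,0,0,0.0015,0],[0.005,0,0,0.001,0],[0.005,0,0,0,0],[0.005,0,0,0,0]]]'
```

```text
time: 28.12
eef_pos: [0.5797, -0.0212, 0.1382]
tcp_rot: [0.736, 0.677, 0.0, 0.0]
contact_force: [0.5, -1.1, -3.4]
opening: 0.145
finger_force: 83.5
```

```bash
python3 -m handwheel '[[[0.005,0,0,0.001,0],[0.005,0,0,0.001,0],[0.005,0,0,0.001,0],[0.005,0,0,0,0]]]'
```

```text
time: 28.45
eef_pos: [0.58, -0.0214, 0.1382]
tcp_rot: [0.736, 0.677, -0.0, 0.0]
contact_force: [-6.3, 0.4, 8.7]
opening: 0.143
finger_force: 85.2
```

It is on the floor. I let go and lift clear.

```bash
python3 -m handwheel '[[[0.02,0,0,0,0],[0.03,0,0,0,0],[0.045,0,0,0,0],[0.045,0,0,0,0],[0.045,0,0,0,0],[0.045,0,0,-0.01,0],[0.045,0,0,-0.02,0],[0.045,0,0,-0.03,0],[0.045,0,0,-0.035,0],[0.045,0,0,-0.035,0],[0.045,0,0,0,0],[0.045,0,0,0,0]]]'
python3 - <<'E'
from h import *
st=get_state(); p=st['eef_pos']; print(tray(p))
im=viewer.read_camera('wrist'); hs=cv2.cvtColor(im,cv2.COLOR_BGR2HSV); m=((hs[...,0]>100)&(hs[...,0]<130)&(hs[...,1]>150))
ys,xs=np.nonzero(m); b=cv2.boxPoints(cv2.minAreaRect(np.c_[xs,ys].astype(np.float32))); print(b.tolist(),[tray(wonz(u,.109,st)).round(4).tolist() for u in b])
for r in viewer.pinpoint('wrist','cassette_center')[:3]: print(r['confidence'],tray(wonz(np.array(r['xy'])*[560,420],.1175,st)))
viewer.read_camera('top')
for t in('left','right','near','far'):
  for r in viewer.look_for('top',t)[:1]:
    e=np.array(r['extent'])*[560,420,560,420]; print(t,round(r['confidence'],2),e.round(),tray(onz('top',e[:2]+e[2:]/2,.15)).round(3))
E
```

```text
time: 29.45
eef_pos: [0.5812, -0.0213, 0.2694]
tcp_rot: [0.736, 0.677, 0.002, 0.003]
contact_force: [0.4, -0.8, -0.8]
opening: 0.524
finger_force: 0.0
[ 0.00169176 -0.00020081]
[[241.99996948242188, 145.99996948242188], [299.9999694824219, 145.99996948242188], [299.9999694824219, 244.99996948242188], [241.99996948242188, 244.99996948242188]] [[-0.0282, 0.0502], [0.0276, 0.0501], [0.0298, -0.052], [-0.0312, -0.0517]]
0.61 [ 0.00357396 -0.00193344]
```

The cassette sits centred within about 2 mm and square. I move aside for a final check of the walls.

```bash
python3 -m handwheel '[[[0.045,0.034,-0.018,0,0],[0.045,0.034,-0.018,0,0],[0.045,0.034,-0.018,0,0],[0.045,0.034,-0.018,0,0],[0.045,0.034,-0.018,0,0],[0.045,0.034,-0.018,0,0],[0.045,0.034,-0.018,0,0],[0.045,0.034,-0.018,0,0],[0.045,0.034,-0.018,0,0],[0.045,0.034,-0.018,0,0],[0.045,0,0,0,0],[0.045,0,0,0,0]]]'
python3 - <<'E'
from h import *
t=viewer.read_camera('top'); hs=cv2.cvtColor(t,cv2.COLOR_BGR2HSV)
for n,m in dict(white=(hs[...,1]<40)&(hs[...,2]>160),orange=(hs[...,0]>3)&(hs[...,0]<18)&(hs[...,1]>180)&(hs[...,2]>110)).items():
    ys,xs=np.nonzero(m); P=np.array([tray(onz('top',(x,y),.15)) for x,y in zip(xs,ys)]); P=P[(abs(P)<[.16,.17]).all(1)]
    for lab,k in dict(far=(P[:,0]>.02)&(abs(P[:,1])<.06),near=(P[:,0]<-.02)&(abs(P[:,1])<.06),left=(P[:,1]>.06)&(abs(P[:,0])<.03),right=(P[:,1]<-.06)&(abs(P[:,0])<.03)).items():
        a=P[k]; 
        if len(a): print(n,lab,len(a),np.percentile(a,[2,50,98],axis=0).round(4).tolist())
for n,z in(('jar_center',.0425),('wash_bottle_center',.08),('mount_box_center',.03)):
    r=viewer.pinpoint('top',n)
    if r: print(n,onz('top',np.array(r[0]['xy'])*[560,420],z).round(3))
E
```

```text
time: 30.8
eef_pos: [0.427, 0.3341, 0.2642]
tcp_rot: [0.734, 0.679, -0.001, -0.0]
contact_force: [-0.8, -0.4, 0.7]
opening: 0.527
finger_force: 0.0Traceback (most recent call last):
  File "<stdin>", line 4, in <module>
  File "h.py", line 11, in onz
    o,d=ray(n,uv); return o+d*(z-o[2])/d[2]
        ~~~^^^^^^
  File "h.py", line 7, in ray
    p,f=cam(n); a=np.array(p['attitude'],float)
        ~~~^^^
  File "h.py", line 5, in cam
    p=viewer.camera_params(n); f=210/np.tan(np.radians(p['fov_y'])/2); return p,f
ValueError: time passes only in moves, steps and waits
```

```bash
python3 - <<'E'
from h import *
t=viewer.read_camera('top'); hs=cv2.cvtColor(t,cv2.COLOR_BGR2HSV)
# homography from plane z=.15 : 4 pixels
px=np.float32([(200,140),(360,140),(360,270),(200,270)]); H=cv2.getPerspectiveTransform(px,np.float32([tray(onz('top',p,.15)) for p in px]))
for n,m in dict(white=(hs[...,1]<40)&(hs[...,2]>160),orange=(hs[...,0]>3)&(hs[...,0]<18)&(hs[...,1]>180)&(hs[...,2]>110)).items():
    ys,xs=np.nonzero(m); P=cv2.perspectiveTransform(np.c_[xs,ys].astype(np.float32)[None],H)[0]; P=P[(abs(P)<[.16,.17]).all(1)]
    for lab,k in dict(far=(P[:,0]>.02)&(abs(P[:,1])<.06),near=(P[:,0]<-.02)&(abs(P[:,1])<.06),left=(P[:,1]>.06)&(abs(P[:,0])<.03),right=(P[:,1]<-.06)&(abs(P[:,0])<.03)).items():
        a=P[k]
        if len(a): print(n,lab,len(a),np.percentile(a,[2,50,98],axis=0).round(4).tolist())
for n,z in(('jar_center',.0425),('wash_bottle_center',.08),('mount_box_center',.03)):
    r=viewer.pinpoint('top',n)
    if r: print(n,onz('top',np.array(r[0]['xy'])*[560,420],z).round(3))
E
```

```text
white far 86 [[0.0487, -0.0572], [0.0507, 0.0008], [0.0531, 0.0563]]
white near 76 [[-0.0551, -0.0579], [-0.0535, -0.0014], [-0.0509, 0.0552]]
white right 1 [[0.029, -0.0817], [0.029, -0.0817], [0.029, -0.0817]]
orange left 43 [[-0.0288, 0.0743], [-0.0003, 0.0762], [0.0282, 0.0781]]
orange right 37 [[-0.0286, -0.0767], [-0.0002, -0.0751], [0.0267, -0.0734]]
jar_center [ 0.458 -0.338  0.042]
wash_bottle_center [ 0.687 -0.241  0.08 ]
mount_box_center [0.716 0.154 0.03 ]
```

```bash
python3 -c "
from plant import sign_off
print(sign_off())"
```

```text
the job is handed in; nothing more can be done
None
```

I handed the job in at about 31 s: all four panels stand upright (ends raised first), the blue cassette rests within about 2 mm of the tray's middle, square along it, and the jar, bottle and green box are standing where they were; no verdict came back at sign-off.

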